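# Load the engraver and close its guard

## Robot

A 6-joint arm with a two-finger parallel gripper is mounted at the origin on the work surface. World frame = base frame: x ahead of the robot, y to its left, z up, the work surface at z = 0. Lengths are in mm, angles in rad, forces in N, time in s.
With the tool pointing down it reaches from about 400 to 925 mm from the base axis. Payload 12.5 kg.
Tool frame: the origin (TCP) lies midway between the tips of the shut fingers; the grasp point (between the pads) lies 19 mm behind it; z points along the fingers, y is the line along which they close (so a half turn about z gives the same grasp; the last joint's range is limited). The gripper opens to 95 mm and grips with 3 to 60 N. Pads are 20 mm wide; open, the fingers measure 119 mm over their backs; the gripper's body (75 mm by 180 mm) begins 59 mm behind the grasp point.
Start: joints at [1.231, 0.491, 1.559, -0, 1.092, -0.106], TCP at [144.779, 608.018, 214.661] pointing down, gripper open.
Joint ranges: [-3.1, 3.1], [-0.84, 2.19], [0.05, 2.79], [-1.13, 4.28], [0.06, 2.93], [-2.69, 2.69]. Speed limits (rad/s): [2.22, 2.22, 2.79, 3.14, 3.14, 3.14].

## Interface

Orientations are given as [roll, pitch, yaw] about the fixed x, y, z axes, in that order (R = Rz(yaw) Ry(pitch) Rx(roll)).
In Python, from cell import env gives the robot as it stands.
- The arm moves only by the tool arm_command, never from a script. Its argument "targets" is a list of rows, each a list of 5 numbers: the shift along the tool's x, y, z in mm, then the turn about the tool's z in degrees, then the opening, from 0 (shut) to 1 (fully open). In form: [[tx, ty, tz, roll, fingers], ...]. A call has 1 to 5 rows; each row is the pose to reach, as a shift and turn from the pose commanded when the call began, along the tool's axes at that moment; what a row does not reach only later rows make up. A row lasts 1/10 s, in which the tool goes at most 50 mm and 8.59 degrees, less where a joint would pass 70% of its speed; a pose out of reach is approached as far as the arm can. A call with a gripper value outside its range is refused whole. The fingers move at their own pace and stop on an object; the grip force is fixed at half the most. Time passes only in rows, so rows that repeat a pose let the fingers close. It gives the time, the measured TCP pose, the force, the opening and the grip force at its end, in the units of the state.
- env.state(): the state, without advancing time (a new reading comes with each control period).
- env.read_camera(name): name is "side" or "top"; returns a dict with "frame" (400x640x3 uint8, red, green, blue), "vertical_fov" (degrees; the focal length in pixels is half the picture's height over the tangent of half this angle, whatever the lens; pixels are square), "cx", "cy" (the principal point, pixels), "k1" (the pictures are not rectified: a ray, as slopes to the right and down, at radius r is drawn at 1 + k1 r^2 times it, then the intrinsics apply), "world_from_camera" (4x4, takes a point from camera to world coordinates). Camera axes: x right, y down, z forward; pixel columns grow to the right and rows downward; lengths in mm; the calibration is good to about 2 mm. A picture is of the moment at which its call begins. There is no depth.
- env.job_done(): hands the job in; it is judged then, once.
The state is a dict: "t": time; "joints": joint angles; "qvel": joint speeds; "tau": joint torques, N m; "eef_pos": TCP position; "tcp_rot": TCP orientation; "ft_force": force on the tool from outside, world axes, zero at the start; "moment": the same for the moment, N m; "opening": opening from 0.0 (shut) to 1.0 (fully open); "grip_force": force on a finger pad.
Only numpy, scipy, OpenCV 4.12 (cv2) and the standard library are available. Lean on these libraries where they do the work, as an engineer would, in place of code of your own. Each camera call takes 0.05 s, during which the arm holds its last target. There are 200 camera calls.

## Task

Load the engraving machine: slide its guard window fully open, and lower the oblong brass blank (not the square one) into the pocket on the machine's bed so that it sits flat and square; do not drop it. Then slide the guard fully shut again, and leave the other things on the bench where they are.

Things in the scene. Friction and masses are not known exactly. Their poses are not given: they have to be found in the camera images.
- engraver: low grey flatbed engraving machine, fixed, 212 (x) by 418 (y), 65 high; rails along y at its front and back edges reach 78. Right part (y -99 to 109): open chamber, 188 by 208, bed at 30, walls to 65. Left part (to y 309): housing over which the guard slides. Behind it (x 108 to 168, y 122 to 302) a console 100 high. Origin: on the bench under the pocket centre; y along the rails
- guard (a joint): guard travel in m: 0 = fully shut over the chamber, 0.195 = fully open over the housing (moves along the engraver's +y). Slides stiffly (about 2 N) and stays where left. The guard is a clear pane in an aluminium frame, 184 (x) by 200 (y), its top face 73 above the bench
- guard_grip (a point): top centre of the guard's grip, an upright aluminium bar on the guard 88 from its middle towards -y: 80 long (x), 14 thick (y), rising 34 above the guard, its top 107 above the bench; axes as the engraver
- pocket (a point): centre of the pocket's floor, on the machine's bed, 30 above the bench; axes as the engraver. The pocket is 54 (x) by 104 (y), formed by a bare steel rim 8 high and 10 wide; the rim has a gap 62 long in the middle of each long side for the fingers
- blank: oblong brass blank, 50 (x) by 100 (y) by 14 thick, about 0.6 kg, lying flat on the bench; origin at the centre of its underside; either end may go first into the pocket
- square: square brass blank, the wrong one for this job, 75 x 75 x 14, lying flat; origin at the centre of its underside
- pliers: pliers with blue handles, about 170 long, lying flat
- screwdriver: screwdriver, 190 long, lying flat
- hammer: hammer, 240 long, lying flat
- offcut: wooden block, 45 x 100 x 28, lying flat; origin at the centre of its underside
- jar: glass jar, 72 across, 85 tall
- mug: white mug, 80 across, 90 tall
Things that resemble listed ones, but are neither listed nor needed, are in the scene too. Leave any blue or turquoise look-alike of the blank alone.

How it is judged (in metres and radians):
On the way, in this order (a step that is already met when the one before it is completed fails the run):
1. the guard is slid open, to 0.17 m or more (value of joint guard above 0.17 m), for 0.1 s.
2. the oblong blank sits in the pocket, flat and square (horizontal distance between blank and pocket below 0.006 m and z of blank in the frame of pocket below 0.003 m and angle between the y axis of blank and the y axis of pocket, either way round below 0.08 rad and angle between blank's own z axis and vertical below 0.05 rad), for 0.2 s.
At the end, for the whole second after the job is handed in: The oblong blank rests flat on the pocket's floor (within 6 mm of its centre, underside less than 3 mm above the floor, square within 0.08 rad, tilt under 0.05 rad), and the guard is shut to within 8 mm (all of step 2 and value of joint guard below 0.008 m and linear speed of blank below 0.02 m/s); the robot touches nothing.
It fails at once if the blank is dropped (falls faster than 0.7 m/s out of the fingers) (linear speed of blank above 0.7 m/s and contact force between the fingers and blank below 0.2 N).
It fails at once if one of the other things on the bench is moved by more than 30 mm (distance of any of square, pliers, screwdriver, hammer, offcut, jar, mug from where it was at the start of the episode above 0.03 m).
It also fails if it takes over 59 s, if anything falls off the work surface, if the arm or the gripper's body presses on something with over 40 N, if the wrist force passes 120 N, or if a joint passes its speed limit or range.

## Working session

There is one attempt and no reset: what is moved stays moved. The work goes in short steps, Python scripts to look and compute and a tool call to move; the robot and the scene stay as the last step left them, time stands still between calls to the robot, and variables do not carry over. Pictures are saved under pics/ and viewed, at most 10 in all, crops included, and the job is handed in when it is done.

Besides the shell and the picture viewer there is one more tool, called as a command line: name --pt "numbers of a row" for each row, then --argument value for the rest. arm_command: Moves the arm, as the interface text tells. Its arguments: {"type":"object","properties":{"targets":{"type":"array","items":{"type":"array","items":{"type":"number"}}}},"required":["targets"]}

```bash
mkdir -p pics
cat > h.py <<'E'
import numpy as np, cv2
from cell import env
def K(c):
    f=200/np.tan(np.radians(c["vertical_fov"])/2); return np.array([[f,0,c["cx"]],[0,f,c["cy"]],[0,0,1.]])
def D(c): return np.array([c["k1"],0,0,0,0.])
def px2w(c,pts,z):
    p=cv2.undistortPoints(np.array(pts,float).reshape(-1,1,2),K(c),D(c)).reshape(-1,2)
    T=np.array(c["world_from_camera"]); r=np.c_[p,np.ones(len(p))]@T[:3,:3].T; o=T[:3,3]
    return o+r*((z-o[2])/r[:,2])[:,None]
def w2px(c,P):
    T=np.linalg.inv(np.array(c["world_from_camera"]))
    return cv2.projectPoints(np.array(P,float).reshape(-1,1,3),cv2.Rodrigues(T[:3,:3])[0],T[:3,3],K(c),D(c))[0].reshape(-1,2)
def shot(name,fn,crop=None,s=1):
    c=env.read_camera(name); im=c["frame"][...,::-1]
    if crop: x0,y0,x1,y1=crop; im=im[y0:y1,x0:x1]
    cv2.imwrite(fn,cv2.resize(im,None,fx=s,fy=s,interpolation=cv2.INTER_CUBIC)); return c
E
python3 - <<'E'
from h import *
import pickle
for n in("top","side"):
    c=shot(n,f"pics/{n}0.png",s=1.25); pickle.dump(c,open(n+".pkl","wb"))
    print(n,c["vertical_fov"],c["cx"],c["cy"],c["k1"],np.round(c["world_from_camera"],3).tolist())
print(env.state())
E
```

```text
top 48.48460111296283 318.83039808409364 190.83483340069102 -0.07160900058833286 [[-0.019, -0.987, 0.163, 307.486], [-1.0, 0.023, 0.021, -55.268], [-0.024, -0.162, -0.986, 1448.041], [0.0, 0.0, 0.0, 1.0]]
side 43.80317730117709 311.2278916835026 194.5026856529709 0.007050704877148543 [[0.999, -0.04, 0.034, 468.077], [-0.05, -0.482, 0.875, -1662.506], [-0.019, -0.875, -0.483, 1012.247], [0.0, 0.0, 0.0, 1.0]]
{'t': 0.1, 'joints': array([ 1.23138809e+00,  4.91478303e-01,  1.55939989e+00,  2.52735708e-05,
        1.09172062e+00, -1.05570592e-01]), 'qvel': array([-4.72728229e-05, -1.67464947e-03, -1.39589149e-03,  3.09951745e-04,
       -1.62984674e-03, -1.42492773e-03]), 'tau': array([ 2.35268126e-03, -6.13622260e+01, -2.58606505e+01,  6.93755108e-02,
        4.69785067e-02, -1.12409664e-04]), 'eef_pos': array([144.69873896, 607.78709222, 214.12930501]), 'tcp_rot': array([-3.14059446e+00, -1.28315357e-04,  2.90774328e+00]), 'ft_force': array([ 0.64308612, -0.10068919, -0.16028797]), 'moment': array([-0.01530381,  0.0155139 , -0.00266272]), 'grip_force': 0.0, 'opening': 1.0005860471730272}
```

View pics/top0.png

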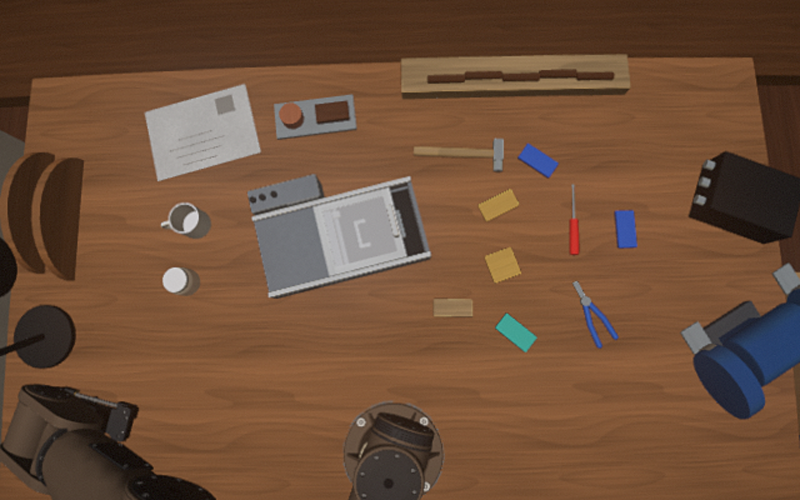

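View pics/side0.png

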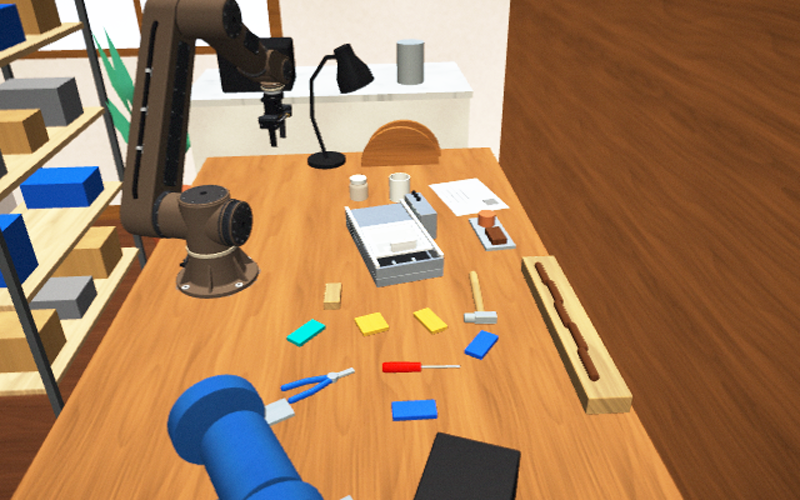

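The top view shows the engraver around (340,240), with the guard partly open and its grip at about (396,222). The oblong blank is at (498,205) and the square one at (503,265). I'll enlarge these.

Run:
```python
import pickle,cv2
im=pickle.load(open("top.pkl","rb"))["frame"][...,::-1]
a=im[130:245,190:350]; b=im[145:185,375:425]
cv2.imwrite("pics/a.png",cv2.resize(a,None,fx=5,fy=5,interpolation=cv2.INTER_CUBIC))
cv2.imwrite("pics/b.png",cv2.resize(b,None,fx=12,fy=12,interpolation=cv2.INTER_CUBIC))
```

```text
(no output)
```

View pics/a.png

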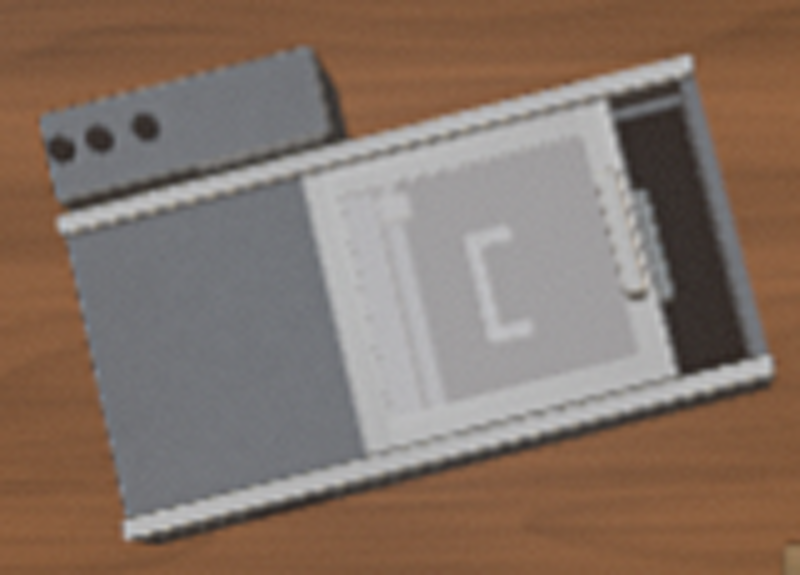

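View pics/b.png

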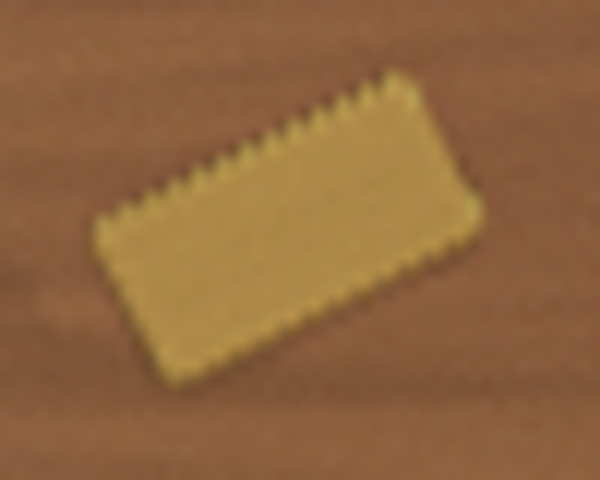

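Rail corners in the crop: back-left (57,214), back-right (691,57), front-right (773,377), front-left (126,537). The grip's top runs about (605,172) to (636,297). The blank is clean, so I'll segment it by colour.

```bash
cat >> h.py <<'E'
def blankpose(c,x0,y0,x1,y1,z=14):
    hsv=cv2.cvtColor(c["frame"],cv2.COLOR_RGB2HSV)[y0:y1,x0:x1]
    m=((hsv[...,0]>=17)&(hsv[...,0]<=32)&(hsv[...,1]>100)&(hsv[...,2]>110)).astype(np.uint8)
    m=cv2.resize(m*255,None,fx=4,fy=4,interpolation=cv2.INTER_LINEAR)
    k=max(cv2.findContours((m>127).astype(np.uint8),0,1)[0],key=cv2.contourArea).reshape(-1,2)
    W=px2w(c,(k+.5)/4-.5+[x0,y0],z)[:,:2]
    return cv2.minAreaRect(W.astype(np.float32))
E
python3 - <<'E'
from h import *
import pickle
from scipy.optimize import least_squares
c=pickle.load(open("top.pkl","rb"))
print(blankpose(c,375,145,425,185))
B=[((u+.5)/12-.5+375,(v+.5)/12-.5+145) for u,v in[(92,225),(400,68),(487,213),(172,388)]]
w=px2w(c,B,14);print(w.round(1),w.mean(0), [np.linalg.norm(w[i]-w[i-1]) for i in range(4)])
f=lambda L:[((u+.5)/5-.5+190,(v+.5)/5-.5+130) for u,v in L]
w=px2w(c,f([(57,214),(691,57),(773,377),(126,537)]),78)[:,:2]; print(w.round(1))
M=np.array([(106,309),(106,-109),(-106,-109),(-106,309)],float)
T=lambda p:np.c_[p[0]+np.cos(p[2])*M[:,0]-np.sin(p[2])*M[:,1],p[1]+np.sin(p[2])*M[:,0]+np.cos(p[2])*M[:,1]]
s=least_squares(lambda p:(T(p)-w).ravel(),[w[:,0].mean(),w[:,1].mean()-100,0]);print(s.x,s.fun.round(1))
g=px2w(c,f([(605,172),(636,297)]),107)[:,:2]
R=np.array([[np.cos(s.x[2]),-np.sin(s.x[2])],[np.sin(s.x[2]),np.cos(s.x[2])]])
print("grip",g,(g-s.x[:2])@R,g.mean(0))
for n,P in(("shutgrip",(0,-88+5)),):print(n,R@P+s.x[:2])
E
```

```text
((628.2481079101562, -289.91741943359375), (53.325531005859375, 103.13765716552734), 25.535165786743164)
[[ 631.1 -236.3   14. ]
 [ 673.5 -323.5   14. ]
 [ 631.9 -345.2   14. ]
 [ 584.9 -256.2   14. ]] [ 630.36919895 -290.29490438   14.        ] [np.float64(50.26861315665921), np.float64(96.9301852378342), np.float64(46.94935443988525), np.float64(100.64648979320374)]
[[ 601.6  347.6]
 [ 693.6  -58.4]
 [ 486.9 -104.6]
 [ 395.6  299.3]]
[5.66517405e+02 2.34684470e+01 2.23081405e-01] [-0.1  0.7  0.4 -1.   0.4 -1.7 -0.8  2. ]
grip [[613.23886292  -3.42660291]
 [534.36479792 -21.14785401]] [[ 39.61357131 -36.56505558]
 [-41.22659673 -36.39742017]] [573.80183042 -12.28722846]
shutgrip [584.87996975 -57.47484315]
```

arm_command --pt "-561 -504 60 -26.2 1" --pt "-561 -504 60 -26.2 1" --pt "-561 -504 60 -26.2 1" --pt "-561 -504 60 -26.2 1" --pt "-561 -504 60 -26.2 1"

```text
t: 0.6
eef_pos: [285.1, 404.6, 194.9]
tcp_rot: [-3.142, -0.0, -2.917]
ft_force: [1.1, 0.8, 0.2]
opening: 0.999
grip_force: 0.0
```

```bash
cat > go.py <<'E'
import sys,numpy as np
from cell import env
x,y,z,yaw=map(float,sys.argv[1:5]); s=env.state(); p=s["eef_pos"]; a=s["tcp_rot"][2]
d=np.array([x,y])-p[:2]
print("t",round(s["t"],2),"p",p.round(1),"yaw",round(a,4),"F",s["ft_force"].round(1),"open",round(s["opening"],3),"grip",round(s["grip_force"],1))
print("cmd",round(d@[np.cos(a),np.sin(a)],1),round(d@[np.sin(a),-np.cos(a)],1),round(p[2]-z,1),round(np.degrees((a-yaw+np.pi)%(2*np.pi)-np.pi),2))
E
python3 go.py 573.8 -12.3 134 3.365
```

```text
t 0.6 p [285.1 404.6 194.9] yaw -2.9167 F [1.1 0.8 0.2] open 0.999 grip 0.0
cmd -188.5 -470.8 60.9 0.09
```

arm_command --pt "-188.5 -471 60 0 1" --pt "-188.5 -471 60 0 1" --pt "-188.5 -471 60 0 1" --pt "-188.5 -471 60 0 1" --pt "-188.5 -471 60 0 1"

```text
t: 1.1
eef_pos: [426.3, 200.1, 165.5]
tcp_rot: [3.141, 0.0, -2.918]
ft_force: [0.7, 1.0, 0.7]
opening: 0.995
grip_force: 0.0
```

```bash
python3 go.py 573.8 -12.3 134 3.365
```

```text
t 1.1 p [426.3 200.1 165.5] yaw -2.9181 F [0.7 1.  0.7] open 0.995 grip 0.0
cmd -96.8 -239.8 31.5 0.01
```

arm_command --pt "-97 -240 31 0 1" --pt "-97 -240 31 0 1" --pt "-97 -240 31 0 1" --pt "-97 -240 31 0 1" --pt "-97 -240 31 0 1"

```text
t: 1.6
eef_pos: [568.0, -3.9, 135.6]
tcp_rot: [3.141, -0.0, -2.918]
ft_force: [1.8, 0.1, 0.5]
opening: 0.999
grip_force: 0.0
```

arm_command --pt "0 -5 0 0 1" --pt "0 -5 0 0 1" --pt "0 -5 0 0 1"

```text
t: 1.9
eef_pos: [567.6, -6.0, 135.9]
tcp_rot: [3.141, -0.001, -2.918]
ft_force: [-0.8, 0.6, -0.1]
opening: 0.999
grip_force: 0.0
```

```bash
python3 go.py 573.8 -12.3 82 3.365
```

```text
t 1.9 p [567.6  -6.  135.9] yaw -2.9179 F [-0.8  0.6 -0.1] open 0.999 grip 0.0
cmd -4.6 -7.5 53.9 0.02
```

arm_command --pt "-4 -7 25 0 1" --pt "-4 -7 51 0 1" --pt "-4 -7 51 0 1" --pt "-4 -7 51 0 0.3" --pt "-4 -7 51 0 0"

```text
t: 2.4
eef_pos: [574.2, -12.0, 86.4]
tcp_rot: [-3.141, 0.002, -2.917]
ft_force: [-0.4, -0.0, 0.1]
opening: 0.888
grip_force: 0.0
```

arm_command --pt "0 0 0 0 0" --pt "0 0 0 0 0" --pt "0 0 0 0 0"

```text
t: 2.7
eef_pos: [573.9, -12.6, 85.5]
tcp_rot: [-3.141, 0.001, -2.918]
ft_force: [-0.5, 0.1, 0.4]
opening: 0.639
grip_force: 0.0
```

```bash
python3 go.py 573.8 -12.3 84 3.365
```

```text
t 2.7 p [573.9 -12.6  85.5] yaw -2.9181 F [-0.5  0.1  0.4] open 0.639 grip 0.0
cmd 0.1 0.4 1.5 0.0
```

arm_command --pt "0 0 0 0 0" --pt "0 0 0 0 0" --pt "0 0 0 0 0" --pt "0 0 0 0 0" --pt "0 0 0 0 0"

```text
t: 3.2
eef_pos: [573.8, -12.7, 85.0]
tcp_rot: [3.141, 0.0, -2.918]
ft_force: [-0.2, -0.4, 0.6]
opening: 0.217
grip_force: 0.0
```

arm_command --pt "0 0 0 0 0" --pt "0 0 0 0 0" --pt "0 0 0 0 0"

```text
t: 3.5
eef_pos: [573.8, -12.7, 85.0]
tcp_rot: [-3.142, 0.0, -2.918]
ft_force: [-0.2, -0.4, -0.8]
opening: 0.147
grip_force: 30.0
```

arm_command --pt "0 15 0 0 0" --pt "0 40 0 0 0" --pt "0 65 0 0 0" --pt "0 90 0 0 0" --pt "0 110 0 0 0"

```text
t: 4.0
eef_pos: [548.3, 95.7, 85.0]
tcp_rot: [-3.141, -0.002, -2.917]
ft_force: [-2.5, -4.2, 0.9]
opening: 0.149
grip_force: 30.0
```

arm_command --pt "0 15 0 0 0" --pt "0 28 0 0 0" --pt "0 36 0 0 0" --pt "0 36 0 0 0"

```text
t: 4.4
eef_pos: [540.6, 128.5, 84.9]
tcp_rot: [-3.139, -0.002, -2.916]
ft_force: [-4.4, -16.0, 3.5]
opening: 0.148
grip_force: 30.0
```

arm_command --pt "0 -2 0 0 0" --pt "0 -2 0 0 1" --pt "0 -2 0 0 1" --pt "0 -2 0 0 1" --pt "0 -2 -30 0 1"

```text
t: 4.9
eef_pos: [540.5, 127.7, 112.7]
tcp_rot: [3.141, -0.005, -2.918]
ft_force: [0.0, 0.2, 0.6]
opening: 0.426
grip_force: 0.0
```

arm_command --pt "0 -20 -50 0 1" --pt "0 -70 -60 0 1" --pt "0 -120 -60 0 1" --pt "0 -170 -60 0 1"

```text
t: 5.3
eef_pos: [579.5, -36.5, 176.0]
tcp_rot: [-3.141, 0.002, -2.917]
ft_force: [-0.1, 0.4, -0.0]
opening: 0.76
grip_force: 0.0
```

```bash
python3 go.py 629.5 -290.6 120 2.016
```

```text
t 5.3 p [579.5 -36.5 176. ] yaw -2.9173 F [-0.1  0.4 -0. ] open 0.76 grip 0.0
cmd 7.7 -258.9 56.0 77.34
```

arm_command --pt "8 -259 56 77.3 1" --pt "8 -259 56 77.3 1" --pt "8 -259 56 77.3 1" --pt "8 -259 56 77.3 1" --pt "8 -259 56 77.3 1"

```text
t: 5.8
eef_pos: [625.9, -276.8, 121.7]
tcp_rot: [3.141, 0.0, 2.609]
ft_force: [1.4, 0.2, 0.3]
opening: 1.002
grip_force: 0.0
```

```bash
python3 go.py 629.5 -290.6 80 2.016
```

```text
t 5.8 p [ 625.9 -276.8  121.7] yaw 2.6086 F [1.4 0.2 0.3] open 1.002 grip 0.0
cmd -10.1 -10.0 41.7 33.96
```

arm_command --pt "-7 -6 35 34 1" --pt "-7 -6 35 34 1" --pt "-7 -6 35 34 1" --pt "-7 -6 35 34 1" --pt "-7 -6 35 34 1"

```text
t: 6.3
eef_pos: [628.8, -283.5, 87.0]
tcp_rot: [3.141, -0.0, 2.019]
ft_force: [-0.7, 0.2, 0.8]
opening: 1.003
grip_force: 0.0
```

```bash
python3 go.py 629.5 -290.6 6 2.016
python3 - <<'E'
from h import *
import pickle
c=shot("top","pics/top1.png",(190,130,350,245),5); pickle.dump(c,open("top1.pkl","wb"))
E
```

```text
t 6.3 p [ 628.8 -283.5   87. ] yaw 2.0193 F [-0.7  0.2  0.8] open 1.003 grip 0.0
cmd -6.7 -2.5 81.0 0.19
```

View pics/top1.png

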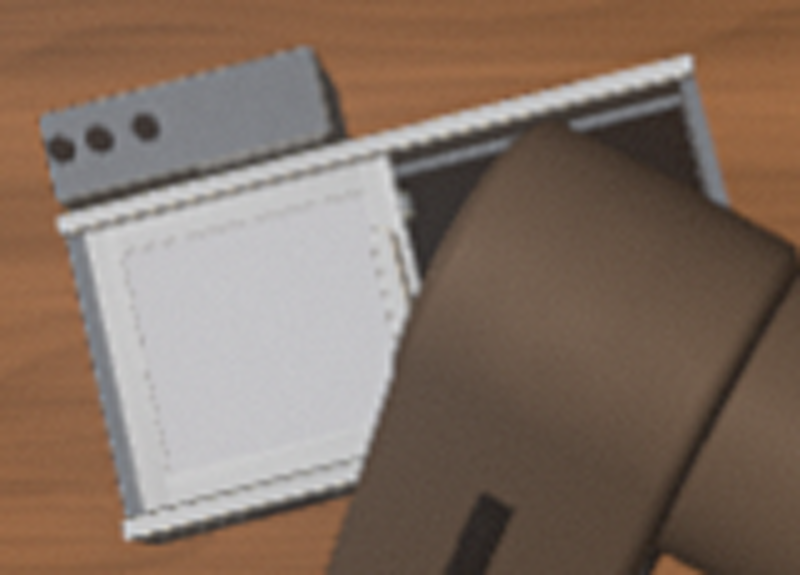

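The guard is fully open: its left edge has reached the end of the housing. The arm hides the pocket. Next is the blank.

arm_command --pt "-7 -2.5 20 0.2 1" --pt "-7 -2.5 50 0.2 1" --pt "-7 -2.5 50 0.2 1" --pt "-7 -2.5 50 0.2 1"

```text
t: 6.75
eef_pos: [629.5, -290.8, 37.4]
tcp_rot: [-3.141, -0.001, 2.021]
ft_force: [-1.0, -0.3, 0.5]
opening: 1.001
grip_force: 0.0
```

```bash
python3 go.py 629.5 -290.6 5 2.016
```

```text
t 6.75 p [ 629.5 -290.8   37.4] yaw 2.0207 F [-1.  -0.3  0.5] open 1.001 grip 0.0
cmd 0.2 0.1 32.4 0.27
```

arm_command --pt "0 0 20 0.2 1" --pt "0 0 32 0.2 1" --pt "0 0 32 0.2 0.8" --pt "0 0 32 0.2 0.3" --pt "0 0 32 0.2 0"

```text
t: 7.25
eef_pos: [630.0, -291.2, 6.3]
tcp_rot: [3.141, 0.001, 2.015]
ft_force: [-0.0, -0.0, -0.3]
opening: 0.802
grip_force: 0.0
```

arm_command --pt "0 0 0 0 0" --pt "0 0 0 0 0" --pt "0 0 0 0 0" --pt "0 0 0 0 0" --pt "0 0 0 0 0"

```text
t: 7.75
eef_pos: [629.3, -291.0, 5.4]
tcp_rot: [-3.141, -0.0, 2.015]
ft_force: [-4.1, -0.6, 3.6]
opening: 0.523
grip_force: 30.0
```

arm_command --pt "0 0 -15 0 0" --pt "0 0 -50 0 0" --pt "0 0 -100 0 0" --pt "0 0 -150 0 0" --pt "0 0 -170 0 0"

```text
t: 8.25
eef_pos: [630.7, -291.3, 181.2]
tcp_rot: [3.138, 0.005, 2.015]
ft_force: [0.1, -0.6, -4.5]
opening: 0.524
grip_force: 30.0
```

```bash
python3 go.py 430 -470 180 2.016
```

```text
t 8.25 p [ 630.7 -291.3  181.2] yaw 2.0148 F [ 0.1 -0.6 -4.5] open 0.524 grip 30.0
cmd -75.1 -258.0 1.2 -0.07
```

arm_command --pt "-15 -50 0 0 0" --pt "-30 -100 0 0 0" --pt "-45 -150 0 0 0" --pt "-60 -205 0 0 0" --pt "-75 -258 0 0 0"

```text
t: 8.75
eef_pos: [441.2, -457.8, 175.7]
tcp_rot: [3.141, -0.0, 2.015]
ft_force: [0.8, -0.4, -5.5]
opening: 0.515
grip_force: 30.0
```

Run:
```python
from h import *
import pickle
c=shot("top","pics/top2.png",(250,130,350,215),8); pickle.dump(c,open("top2.pkl","wb"))
```

```text
(no output)
```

View pics/top2.png

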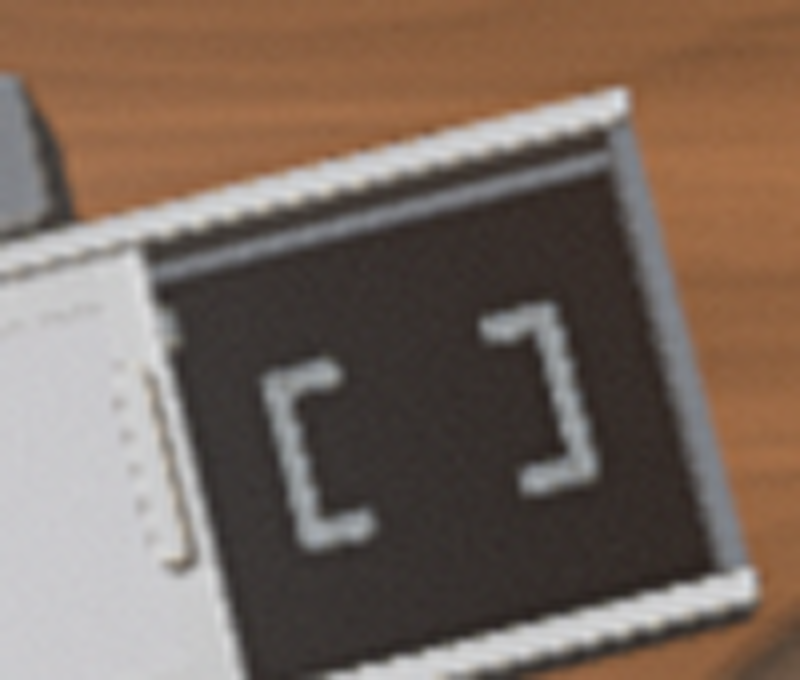

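The rim is in full view: outer corners at crop (262,374), (552,302), (600,482), (308,552). I'll fit it, and remove the side-face bias from both the rim and blank fits.

```bash
python3 - <<'E'
from h import *
import pickle
def rect(c,cont,z):
    r=cv2.minAreaRect(px2w(c,cont,z)[:,:2].astype(np.float32)); return r
def model(c,x,y,a,lx,ly,z0,z1):
    R=np.array([[np.cos(a),-np.sin(a)],[np.sin(a),np.cos(a)]])
    P=[[*(R@(i*lx/2,j*ly/2)+[x,y]),z] for i in(1,-1) for j in(1,-1) for z in(z0,z1)]
    return rect(c,w2px(c,P),z1)
def fix(n,c,r,lx,ly,z0,z1):
    a=np.radians(r[2]); 
    if r[1][0]>r[1][1]: a-=np.pi/2
    m=model(c,*r[0],a,lx,ly,z0,z1); print(n,"raw",r,"model",m)
    am=np.radians(m[2]-(90 if m[1][0]>m[1][1] else 0))
    print(n,"corrected",np.array(r[0])*2-np.array(m[0]),2*a-am)
c=pickle.load(open("top.pkl","rb")); fix("blank",c,blankpose(c,375,145,425,185),50,100,0,14)
c=pickle.load(open("top2.pkl","rb"))
g=cv2.cvtColor(c["frame"],cv2.COLOR_RGB2GRAY)
g=cv2.resize(g,None,fx=4,fy=4,interpolation=cv2.INTER_LINEAR)
m=np.zeros_like(g); poly=((np.array([(230,360),(540,270),(625,500),(300,590)])+.5)/8-.5+[250,130]+.5)*4
cv2.fillPoly(m,[poly.astype(int)],255)
for th in(90,105,120):
    k=np.argwhere((g>th)&(m>0))[:,::-1]
    r=rect(c,(k+.5)/4-.5,38); fix(f"pocket{th}",c,r,74,124,30,38)
E
python3 go.py 566.5 23.5 180 1.794
```

```text
blank raw ((628.2481079101562, -289.91741943359375), (53.325531005859375, 103.13765716552734), 25.535165786743164) model ((626.9107666015625, -288.94915771484375), (51.578643798828125, 102.90047454833984), 25.535179138183594)
blank corrected [ 629.58544922 -290.88568115] 0.4456724849946811
pocket90 raw ((567.205078125, 24.330413818359375), (76.78016662597656, 125.14949035644531), 13.454275131225586) model ((566.5628051757812, 24.1767578125), (75.32076263427734, 124.00003814697266), 13.454286575317383)
pocket90 corrected [567.84735107  24.48406982] 0.2348211997719969
pocket105 raw ((567.32958984375, 24.163585662841797), (74.98281860351562, 123.5602798461914), 13.434723854064941) model ((566.6870727539062, 24.010082244873047), (75.3211669921875, 124.00000762939453), 13.434713363647461)
pocket105 corrected [567.97210693  24.31708908] 0.23448034844198035
pocket120 raw ((567.2584228515625, 24.24321746826172), (73.16349029541016, 121.60224914550781), 13.233353614807129) model ((566.61572265625, 24.092052459716797), (75.32054901123047, 124.0), 13.233357429504395)
pocket120 corrected [567.90112305  24.39438248] 0.2309655250800506
t 8.8 p [ 436.  -462.7  175.6] yaw 2.0116 F [-3.2 -6.1 -4.7] open 0.522 grip 30.0
cmd 384.0 325.5 -4.4 12.47
```

arm_command --pt "40 34 -2 3 0" --pt "80 68 -2 6 0" --pt "118 100 -2 9 0" --pt "156 132 -2 12 0" --pt "194 165 -2 12 0"

```text
t: 9.3
eef_pos: [507.3, -213.5, 177.8]
tcp_rot: [3.141, -0.0, 1.803]
ft_force: [0.7, -0.2, -4.7]
opening: 0.52
grip_force: 30.0
```

```bash
python3 go.py 567.9 24.4 175 1.799
```

```text
t 9.3 p [ 507.3 -213.5  177.8] yaw 1.8029 F [ 0.7 -0.2 -4.7] open 0.52 grip 30.0
cmd 217.6 113.7 2.8 0.22
```

arm_command --pt "43 22 2 0.2 0" --pt "87 45 2 0.2 0" --pt "130 68 2 0.2 0" --pt "174 91 2 0.2 0" --pt "212 111 2 0.2 0"

```text
t: 9.8
eef_pos: [566.0, 19.0, 175.8]
tcp_rot: [3.141, -0.0, 1.802]
ft_force: [0.7, -0.6, -5.8]
opening: 0.52
grip_force: 30.0
```

arm_command --pt "0 0 20 0 0" --pt "0 0 50 0 0" --pt "0 0 75 0 0" --pt "0 0 75 0 0"

```text
t: 10.2
eef_pos: [564.3, 16.8, 97.9]
tcp_rot: [-3.137, -0.002, 1.802]
ft_force: [-0.1, 0.1, -4.4]
opening: 0.525
grip_force: 30.0
```

```bash
python3 go.py 567.9 24.4 48 1.799; python3 -c "
from h import *
c=shot('side','pics/side1.png',(255,140,375,240),6)
P=w2px(c,[[567.9,24.4,38]])[0]; print(P,(P-[255,140]+.5)*6-.5)"
```

```text
t 10.2 p [564.3  16.8  97.9] yaw 1.802 F [-0.1  0.1 -4.4] open 0.525 grip 30.0
cmd 6.6 5.2 49.9 0.17
[320.00527469 203.53881763] [392.53164812 383.73290579]
```

View pics/side1.png

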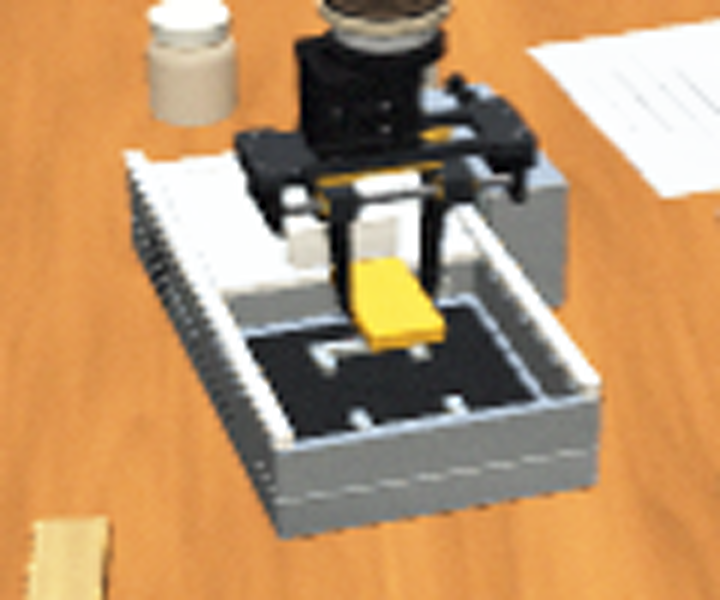

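The blank hangs level over the pocket, with the near rim corners visible at (362,415) and (455,403). I'll correct sideways and lower to just above the rim.

arm_command --pt "6.6 5.2 15 0.2 0" --pt "6.6 5.2 35 0.2 0" --pt "6.6 5.2 46 0.2 0" --pt "6.6 5.2 46 0.2 0" --pt "6.6 5.2 46 0.2 0"

```text
t: 10.75
eef_pos: [569.9, 24.0, 54.7]
tcp_rot: [3.141, 0.0, 1.798]
ft_force: [-0.5, -0.5, -5.2]
opening: 0.523
grip_force: 30.0
```

```bash
python3 go.py 567.9 24.4 35.4 1.799
python3 - <<'E'
from h import *
c=shot("side","pics/side2.png",(295,175,345,225),12)
s=env.state(); p=s["eef_pos"]; a=s["tcp_rot"][2]-np.pi/2
R=np.array([[np.cos(a),-np.sin(a)],[np.sin(a),np.cos(a)]])
P=[[*(R@(i*25,j*50)+p[:2]),p[2]-5.4+14*k] for j in(-1,1) for k in(0,1) for i in(-1,1)]
a=.23;R=np.array([[np.cos(a),-np.sin(a)],[np.sin(a),np.cos(a)]])
P+=[[*(R@(i*37,j*62)+[567.9,24.4]),38] for j in(-1,1) for i in(-1,1)]
print(((w2px(c,P)-[295,175]+.5)*12-.5).round(0).tolist())
E
```

```text
t 10.75 p [569.9  24.   54.7] yaw 1.7981 F [-0.5 -0.5 -5.2] open 0.523 grip 30.0
cmd 0.8 -1.8 19.3 -0.05
[[282.0, 404.0], [432.0, 380.0], [281.0, 366.0], [432.0, 342.0], [196.0, 258.0], [340.0, 236.0], [195.0, 221.0], [340.0, 199.0], [251.0, 459.0], [473.0, 423.0], [146.0, 277.0], [357.0, 244.0]]
```

View pics/side2.png

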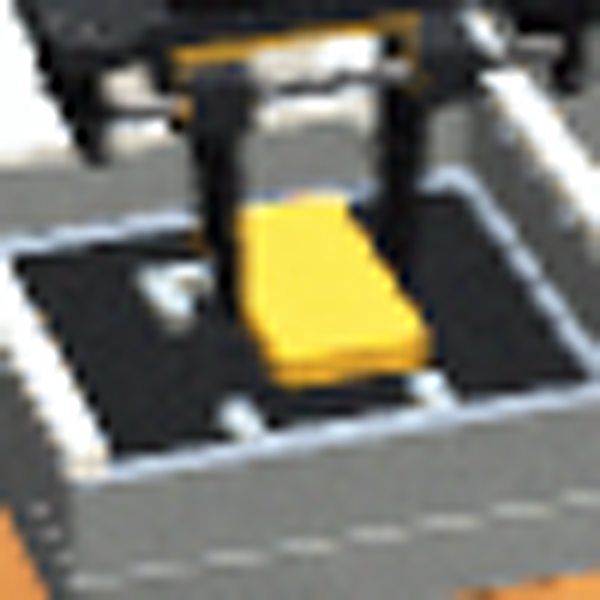

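Blank and rim both appear about 10 px above where they were predicted, a shared calibration offset, so they agree with each other. Lowering gently.

arm_command --pt "0.8 -1.8 0 0 0" --pt "0.8 -1.8 4 0 0" --pt "0.8 -1.8 8 0 0" --pt "0.8 -1.8 11 0 0" --pt "0.8 -1.8 13 0 0"

```text
t: 11.3
eef_pos: [567.5, 24.3, 40.8]
tcp_rot: [-3.141, -0.0, 1.798]
ft_force: [0.6, -0.4, -4.8]
opening: 0.523
grip_force: 30.0
```

```bash
python3 go.py 567.9 24.4 35.4 1.799
```

```text
t 11.3 p [567.5  24.3  40.8] yaw 1.7983 F [ 0.6 -0.4 -4.8] open 0.523 grip 30.0
cmd -0.0 0.4 5.4 -0.04
```

arm_command --pt "0 0.4 2 0 0" --pt "0 0.4 3.5 0 0" --pt "0 0.4 4.5 0 0" --pt "0 0.4 5.2 0 0" --pt "0 0.4 5.2 0 0"

```text
t: 11.8
eef_pos: [568.0, 24.4, 36.0]
tcp_rot: [3.142, -0.0, 1.798]
ft_force: [0.2, 0.0, -5.2]
opening: 0.525
grip_force: 30.0
```

arm_command --pt "0 0 0.7 0 0" --pt "0 0 1.4 0 0" --pt "0 0 1.4 0 0"

```text
t: 12.1
eef_pos: [568.0, 24.4, 35.4]
tcp_rot: [3.141, 0.0, 1.798]
ft_force: [-2.0, 0.1, 5.2]
opening: 0.524
grip_force: 30.0
```

The blank touches the floor at the expected height. Releasing it.

arm_command --pt "0 0 0 0 0.6" --pt "0 0 0 0 0.7" --pt "0 0 0 0 0.8" --pt "0 0 0 0 0.8" --pt "0 0 -10 0 0.8"

```text
t: 12.6
eef_pos: [567.4, 24.4, 44.0]
tcp_rot: [-3.14, -0.001, 1.798]
ft_force: [-0.6, 0.5, -0.0]
opening: 0.794
grip_force: 0.0
```

arm_command --pt "0 0 -40 0 0.8" --pt "0 0 -80 0 0.8" --pt "0 0 -110 0 1" --pt "0 0 -110 0 1"

```text
t: 13.0
eef_pos: [569.6, 24.4, 159.3]
tcp_rot: [3.135, 0.002, 1.798]
ft_force: [0.3, -0.3, 0.0]
opening: 0.917
grip_force: 0.0
```

```bash
python3 go.py 540.6 128.5 150 -2.917; python3 -c "
from h import *
c=shot('side','pics/side3.png',(275,165,355,225),10)"
```

```text
t 13.0 p [569.6  24.4 159.3] yaw 1.7984 F [ 0.3 -0.3  0. ] open 0.917 grip 0.0
cmd 108.0 -4.7 9.3 -89.83
```

View pics/side3.png

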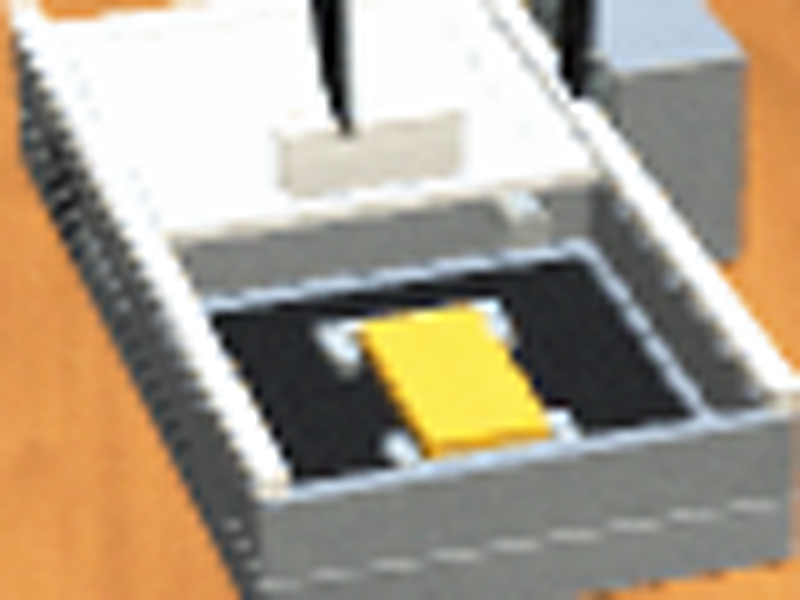

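The blank lies flat in the pocket, between rim corners (340,340), (500,320), (400,445) and (565,425). Now I'll regrasp the grip and shut the guard.

arm_command --pt "40 -5 9 -8.5 1" --pt "80 -5 9 -17 1" --pt "108 -5 9 -25.5 1" --pt "108 -5 9 -34 1" --pt "108 -5 9 -42.5 1"

```text
t: 13.55
eef_pos: [537.9, 129.4, 144.7]
tcp_rot: [-3.14, -0.001, 2.548]
ft_force: [-0.1, -0.0, 0.3]
opening: 1.0
grip_force: 0.0
```

arm_command --pt "0 0 0 -8.5 1" --pt "0 0 0 -17 1" --pt "0 0 0 -25.5 1" --pt "0 0 0 -34 1" --pt "0 0 0 -42.5 1"

```text
t: 14.05
eef_pos: [538.2, 128.4, 144.6]
tcp_rot: [3.141, -0.002, -2.995]
ft_force: [0.5, -0.3, -0.2]
opening: 1.0
grip_force: 0.0
```

arm_command --pt "0 0 0 -4.8 1" --pt "0 0 0 -4.8 1"

```text
t: 14.25
eef_pos: [538.2, 128.4, 144.7]
tcp_rot: [3.141, -0.002, -2.917]
ft_force: [-0.4, 0.0, 0.2]
opening: 1.0
grip_force: 0.0
```

```bash
python3 go.py 540.6 127.7 85 -2.917
```

```text
t 14.25 p [538.2 128.4 144.7] yaw -2.9165 F [-0.4  0.   0.2] open 1.0 grip 0.0
cmd -2.2 -1.2 59.7 0.03
```

arm_command --pt "-2 -1 30 0 1" --pt "-2 -1 59 0 1" --pt "-2 -1 59 0 1" --pt "-2 -1 59 0 0" --pt "-2 -1 59 0 0"

```text
t: 14.75
eef_pos: [541.4, 128.1, 87.7]
tcp_rot: [-3.142, 0.001, -2.918]
ft_force: [-0.2, -0.6, -0.2]
opening: 0.886
grip_force: 0.0
```

arm_command --pt "0 0 0 0 0" --pt "0 0 0 0 0" --pt "0 0 0 0 0" --pt "0 0 0 0 0" --pt "0 0 0 0 0"

```text
t: 15.25
eef_pos: [540.9, 128.0, 86.7]
tcp_rot: [3.142, 0.0, -2.918]
ft_force: [-0.2, 0.1, 0.2]
opening: 0.465
grip_force: 0.0
```

arm_command --pt "0 0 0 0 0" --pt "0 0 0 0 0" --pt "0 0 0 0 0" --pt "0 0 0 0 0" --pt "0 0 0 0 0"

```text
t: 15.75
eef_pos: [540.9, 128.0, 86.6]
tcp_rot: [-3.142, 0.0, -2.917]
ft_force: [0.1, -0.5, -0.3]
opening: 0.146
grip_force: 30.0
```

arm_command --pt "0 -20 0 0 0" --pt "0 -50 0 0 0" --pt "0 -80 0 0 0" --pt "0 -110 0 0 0" --pt "0 -140 0 0 0"

```text
t: 16.25
eef_pos: [573.1, -9.1, 86.6]
tcp_rot: [3.142, 0.002, -2.917]
ft_force: [9.1, 6.8, -6.0]
opening: 0.149
grip_force: 30.0
```

arm_command --pt "0 -20 0 0 0" --pt "0 -35 0 0 0" --pt "0 -46 0 0 0" --pt "0 -52 0 0 0" --pt "0 -52 0 0 0"

```text
t: 16.75
eef_pos: [585.1, -60.1, 86.6]
tcp_rot: [-3.14, 0.003, -2.918]
ft_force: [7.0, 0.1, -4.6]
opening: 0.144
grip_force: 30.0
```

```bash
python3 go.py 584.1 -62.1 85 -2.917
```

```text
t 16.75 p [585.1 -60.1  86.6] yaw -2.9181 F [ 7.   0.1 -4.6] open 0.144 grip 30.0
cmd 1.5 -1.7 1.6 -0.06
```

arm_command --pt "1.5 -1.5 0 0 0" --pt "1.5 -3 0 0 0" --pt "1.5 -3 0 0 0"

```text
t: 17.05
eef_pos: [585.3, -61.5, 86.6]
tcp_rot: [-3.141, 0.006, -2.918]
ft_force: [13.6, 9.3, -7.8]
opening: 0.145
grip_force: 30.0
```

arm_command --pt "0 -1.5 0 0 0" --pt "0 -1.5 0 0 0"

```text
t: 17.25
eef_pos: [585.3, -61.5, 86.6]
tcp_rot: [3.14, 0.005, -2.918]
ft_force: [14.6, 20.2, -6.5]
opening: 0.143
grip_force: 30.0
```

It is against the shut stop. I'll relax, release and retreat.

arm_command --pt "-3 2.5 0 0 0" --pt "-3 2.5 0 0 1" --pt "-3 2.5 0 0 1" --pt "-3 2.5 0 0 1" --pt "-3 2.5 -20 0 1"

```text
t: 17.75
eef_pos: [584.3, -60.9, 104.9]
tcp_rot: [3.14, -0.003, -2.918]
ft_force: [0.2, 0.7, -0.4]
opening: 0.428
grip_force: 0.0
```

arm_command --pt "0 0 -40 0 1" --pt "0 0 -80 0 1" --pt "0 -50 -120 0 1" --pt "0 -100 -120 0 1" --pt "0 -150 -120 0 1"

```text
t: 18.25
eef_pos: [616.9, -197.5, 228.6]
tcp_rot: [-3.14, 0.003, -2.917]
ft_force: [1.3, -0.5, -1.8]
opening: 0.845
grip_force: 0.0
```

```bash
python3 go.py 430 -470 250 -2.917
```

```text
t 18.25 p [ 616.9 -197.5  228.6] yaw -2.9167 F [ 1.3 -0.5 -1.8] open 0.845 grip 0.0
cmd 242.9 -224.0 -21.4 0.02
```

arm_command --pt "34 -32 0 0 1" --pt "68 -64 0 0 1" --pt "102 -96 0 0 1" --pt "136 -128 0 0 1" --pt "170 -160 0 0 1"

```text
t: 18.75
eef_pos: [484.5, -391.2, 226.3]
tcp_rot: [-3.142, 0.0, -2.918]
ft_force: [0.7, -0.3, 1.1]
opening: 0.998
grip_force: 0.0
```

arm_command --pt "34 -32 0 0 1" --pt "60 -55 0 0 1" --pt "60 -55 0 0 1"

```text
t: 19.05
eef_pos: [440.3, -457.3, 226.0]
tcp_rot: [-3.139, -0.006, -2.931]
ft_force: [0.5, 0.4, -0.6]
opening: 0.998
grip_force: 0.0
```

```bash
python3 -c "
from h import *
c=shot('top','pics/top3.png',(190,130,350,245),5)"
```

```text
(no output)
```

View pics/top3.png

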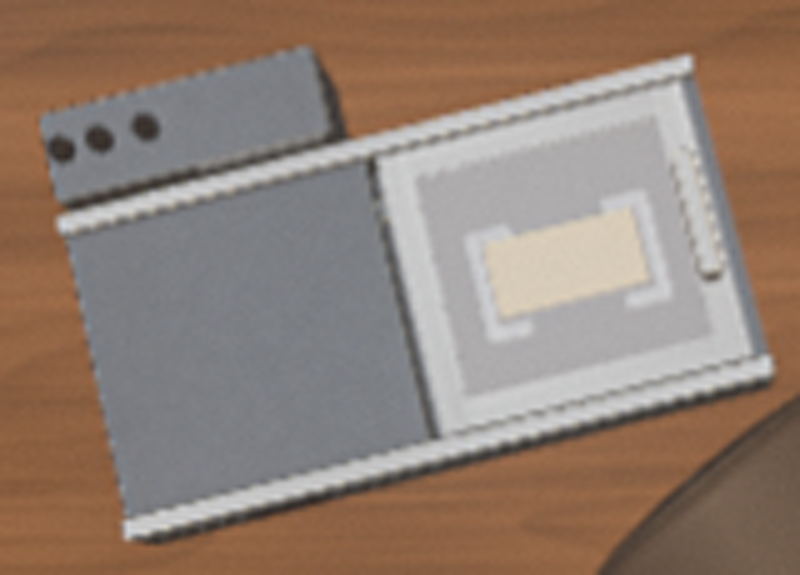

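The guard is shut, with its edge against the right wall at about x = 690–750. The blank shows through the pane, seated square in the rim around (567,262).

```bash
python3 -c "
from cell import env
print(env.job_done())"
```

```text
the job is handed in; nothing more can be done
None
```

The oblong blank sits flat and square in the pocket, the guard is slid fully shut, and I handed the job in at about 19 s without touching any other object; the hand-in returned no verdict.

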